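# Lock the accessory cabinet with its hidden-hole pin

## Robot

A 6-joint arm with a two-finger parallel gripper is mounted at the origin on the work surface. World frame = base frame: x ahead of the robot, y to its left, z up, the work surface at z = 0. Lengths are in mm, angles in rad, forces in N, time in s.
With the tool pointing down it reaches from about 350 to 775 mm from the base axis. Payload 7.3 kg.
Tool frame: the origin (TCP) lies at the very end of the fingers, on their centre line; the grasp point (between the pads) lies 19 mm behind it; z points along the fingers, y is the direction in which the jaws open and shut (so a half turn about z gives the same grasp; the last joint's range is limited). The gripper opens to 92 mm and grips with 3 to 60 N. Pads are 19 mm wide; open, the fingers measure 130 mm over their backs; the gripper's body (75 mm by 190 mm) begins 47 mm behind the grasp point.
Start: joints at [1.197, 0.342, 1.524, -0, 1.275, -0.146], TCP at [118.547, 511.46, 226.741] pointing down, gripper open.
Joint ranges: [-2.53, 2.53], [-0.77, 2.02], [0.04, 2.7], [-1, 4.14], [0.28, 2.66], [-3.11, 3.11]. Speed limits (rad/s): [2.57, 2.57, 3.14, 3.14, 3.14, 3.14].

## Interface

Orientations are given as a 3x3 rotation matrix whose columns are the frame's x, y, z axes.
In Python, from rig import env, read_camera, camera_params gives the robot as it stands.
- The arm moves only by the tool move_arm, never from a script. Its argument "rows" is a list of rows, each an object with "translation": the shift along the tool's x, y, z in mm, a list of three; "dr": the turn, a rotation vector about the tool's x, y, z in degrees, a list of three. In form: [{"translation": [x, y, z], "dr": [ax, ay, az]}, ...]. A call has 1 to 12 rows; each row shifts and turns the pose as measured when the row begins, along the tool's axes as they then stand; what a row does not reach is not made up. A row lasts 1/8 s, in which the tool goes at most 62.5 mm and 10.7 degrees, less where a joint would pass 70% of its speed; a pose out of reach is approached as far as the arm can. A call with a gripper value outside its range is refused whole. "fingers" is the opening, from -1 (shut) to 1 (fully open), set as the call begins (left out, the last holds). The fingers move at their own pace and stop on an object; "newtons" is the grip in N (left out, the last holds). Time passes only in rows, so rows that do not move let the fingers close. It gives the time, the measured TCP pose, the force and the opening at its end, in the units of the state.
- env.get_state(): the state, without advancing time (a new reading comes with each control period).
- read_camera(name): name is "scene" or "top"; returns the picture (384x512x3 uint8, red, green, blue); there is no depth.
- camera_params(name): a dict with "intrinsics" (3x3 intrinsics, pixels), "dist_coeffs" ([k1, k2, p1, p2, k3] as OpenCV has them; the pictures are not rectified), "pose" (4x4, takes a point from camera to world coordinates). Camera axes: x right, y up, looking along -z (the intrinsics and any distortion apply to the point x, -y, -z); pixel columns grow to the right and rows downward; lengths in mm; the calibration is good to about 2 mm. A picture is of the moment at which its call begins. camera_params takes no time and is no camera call.
- env.hand_in(): hands the job in, once; it reports no verdict.
The state is a dict: "time_s": time; "joint_positions": joint angles; "qd": joint speeds; "tau": joint torques, N m; "eef_pos": TCP position; "eef_rot": TCP orientation; "force": force on the tool from outside, world axes, zero at the start; "moment": the same for the moment, N m; "width": opening from 0.0 (shut) to 1.0 (fully open).
Only numpy, scipy, OpenCV 4.12 (cv2) and the standard library are available. Lean on these libraries where they do the work, as an engineer would, in place of code of your own. Each camera call takes 0.05 s, during which the arm holds its last target.

## Task

Take the red-handled brass locking pin from its grey tray, put it through the slot in the cabinet's front plate and slide its tip gently along the sprung latch bar behind until it drops into the hidden hole. Then push it fully home, so that the red handle meets the front plate, and let go. Never push hard on the cabinet, and leave the other things on the counter where they are.

Things in the scene. Friction and masses are not known exactly. Their poses are not given: they have to be found in the camera images.
- pin_grip (a point): Centre of the grip of the pin's upright red handle: on its middle axis, 36 mm above its underside, 20 mm below its top. Own axes: +x the way the brass pin points, z up. Handle 36 mm (x) x 16 mm (y) x 56 mm high; its front face is 18 mm ahead of this point. At the start it stands upright in the grey tray and can be gripped across its 16 mm from above.
- pin_tip (a point): Centre of the tip of the brass pin: 68 mm ahead (+x) of and 16 mm below pin_grip, same axes. The pin is level and round, 10 mm in diameter, and sticks 50 mm out of the handle's front face; its last 4 mm taper to 5 mm.
- slot (a point): Centre of the slot in the cabinet's aluminium front plate, on the outer face, 78 mm above the counter. Slot 70 mm long (level, along the point's y), 13 mm high; plate 5 mm thick. +x points straight into the cabinet, the way the pin must point and be pushed; z up. Home, the handle's front face meets the plate and the tip is 50 mm in. Pressing pin on cabinet over 20 N (40 N once nearly home) does damage.
- cabinet: Light-wood accessory cabinet with an aluminium front plate facing the robot, fixed to the counter, 130 mm deep (x), 200 mm wide (y), 120 mm high, closed on top. Origin: centre of its underside; +x points from front to back. A red tab 12 mm square on its top, at the front edge, marks the middle of the slot. The front plate's outer face is 65 mm in front of the origin.
- pin_tray: Fixed grey tray, 150 (x) x 120 (y) mm, rim 12 mm high, floor 5 mm thick, in which the pin stands at the start. Origin: centre of its underside. It may be at the left or the right.
- polish_tin: Bystander: black round tin, 68 mm across, 24 mm high, in the wooden tray at the other side. Origin: centre of underside.
- candle: Bystander: green glass candle, 75 mm square, 70 mm high. Origin: centre of underside.
- shoe_brush: Bystander: wooden shoe brush, 160 x 50 mm, 40 mm high. Origin: centre of underside.
- care_bottle: Bystander: white bottle, 48 mm across, 130 mm high. Origin: centre of underside.
- watch_box: Bystander: dark wooden box, 110 x 100 mm, 70 mm high. Origin: centre of underside.
- key_bowl: Bystander: blue bowl, 120 mm across, 45 mm high. Origin: centre of underside.
- pin: The loose locking pin as a whole, 0.08 to 0.18 kg. Origin: centre of the underside of its foot (36 x 30 mm, 6 mm high), 36 mm below pin_grip; same axes.
- bar_rest (a point): Point 20 mm straight in from slot, same axes: front face of the hidden steel latch bar at rest, which spans the slot. It yields inwards 0.7 N per mm for 12 mm, then a hard stop. One hole right through, 13 x 13 mm, at this height, unseen, 0 to 26 mm left or right (y) of here; fixed sideways. Over the hole the bar springs back and the push vanishes; free room behind for the whole pin.
There are look-alikes about, which are no part of the job. Of the things that look like the pin, the largest one is meant.

How it is judged:
By the outcome, as a careful person would: the job done as asked, in the order asked, and still so for the second after the job is handed in, with the robot touching nothing.
It also fails if it takes over 64 s, if anything falls off the work surface, if the arm or the gripper's body presses on something with over 40 N, if the wrist force passes 120 N, or if a joint passes its speed limit or range.

## Working session

There is one attempt and no reset: what is moved stays moved. The work goes in short steps, Python scripts to look and compute and a tool call to move; the robot and the scene stay as the last step left them, time stands still between calls to the robot, and variables do not carry over. Pictures are saved under pics/ and viewed, and the job is handed in when it is done.

Besides the shell and the picture viewer there is one more tool, called after "Emit:" as name([rows], argument=value, ...), one row to a line, values as JSON. move_arm: Moves the arm, as the interface text tells. Its arguments: {"type":"object","properties":{"rows":{"type":"array","items":{"type":"object","properties":{"translation":{"type":"array","items":{"type":"number"}},"dr":{"type":"array","items":{"type":"number"}}}}},"fingers":{"type":"number"},"newtons":{"type":"number"}},"required":["rows"]}

```bash
mkdir -p pics; ls
python3 - <<'E'
from rig import env, read_camera, camera_params
import cv2
for n in("scene","top"):
    im=read_camera(n); cv2.imwrite(f"pics/{n}0.png",im[:,:,::-1]); p=camera_params(n); print(n,p)
s=env.get_state(); print(s)
E
```

```text
pics
scene {'intrinsics': array([[380.05888958,   0.        , 257.07690962],
       [  0.        , 380.05888958, 196.75577368],
       [  0.        ,   0.        ,   1.        ]]), 'dist_coeffs': array([-0.08726093,  0.        ,  0.        ,  0.        ,  0.        ]), 'pose': array([[ 1.85677290e-01, -7.75041789e-01,  6.04015040e-01,
         1.16409285e+03],
       [ 9.82580184e-01,  1.51300630e-01, -1.07908761e-01,
        -9.52810424e+01],
       [-7.75405745e-03,  6.13529416e-01,  7.89633795e-01,
         9.08652883e+02],
       [ 0.00000000e+00,  0.00000000e+00,  0.00000000e+00,
         1.00000000e+00]])}
top {'intrinsics': array([[408.49613422,   0.        , 258.77023006],
       [  0.        , 408.49613422, 198.76008458],
       [  0.        ,   0.        ,   1.        ]]), 'dist_coeffs': array([0.03232356, 0.        , 0.        , 0.        , 0.        ]), 'pose': array([[ 1.48613967e-02,  9.92786725e-01, -1.18969144e-01,
         4.27523748e+02],
       [-9.99885479e-01,  1.50958633e-02,  1.06984040e-03,
         3.53117849e+00],
       [ 2.85806528e-03,  1.18939620e-01,  9
[... 228 characters left out ...]
3515e-05,
        1.27543196e+00, -1.45991491e-01]), 'qd': array([-4.49020889e-05, -7.29436232e-04, -7.00255872e-04,  3.45365974e-04,
       -8.79765146e-04,  4.76635106e-04]), 'tau': array([ 1.16730149e-03, -4.32007492e+01, -2.44693869e+01,  7.19018304e-02,
        5.26956073e-02, -5.04697971e-05]), 'eef_pos': array([118.42137234, 511.08639969, 226.11102174]), 'eef_rot': array([[-9.74159496e-01,  2.25860628e-01, -5.02136917e-04],
       [ 2.25861107e-01,  9.74158609e-01, -1.32833710e-03],
       [ 1.89141948e-04, -1.40742540e-03, -9.99998992e-01]]), 'force': array([-0.16829575,  0.40150426, -0.43437239]), 'moment': array([ 0.0256453 ,  0.02749286, -0.03163176]), 'width': 0.9978397810450693}
```

View pics/scene0.png

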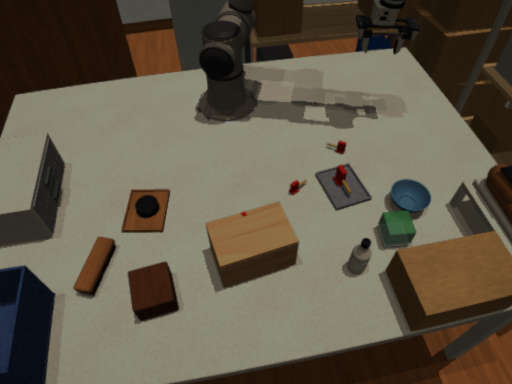

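View pics/top0.png

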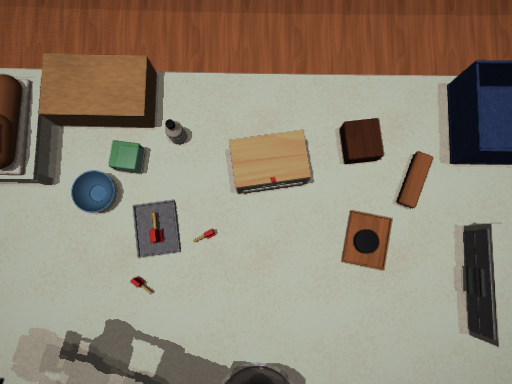

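The pin stands in the grey tray at scene (342,178) and top (155,230). The look-alikes are at top (205,236) and (140,284). The cabinet's red tab is at scene (243,213) and top (272,180). Next I'll zoom in on these.

Run:
```python
import cv2,numpy as np
s=cv2.imread("pics/scene0.png");t=cv2.imread("pics/top0.png")
a=cv2.resize(s[155:215,305:380],None,fx=5,fy=5,interpolation=cv2.INTER_CUBIC)
b=cv2.resize(t[195:260,128:188],None,fx=5,fy=5,interpolation=cv2.INTER_CUBIC)
h=max(a.shape[0],b.shape[0]); c=np.zeros((h,a.shape[1]+b.shape[1],3),np.uint8);c[:a.shape[0],:a.shape[1]]=a;c[:b.shape[0],a.shape[1]:]=b
cv2.imwrite("pics/z1.png",c)
a=cv2.resize(s[195:290,200:305],None,fx=4,fy=4,interpolation=cv2.INTER_CUBIC)
b=cv2.resize(t[120:205,220:320],None,fx=3.8,fy=3.8,interpolation=cv2.INTER_CUBIC)
h=max(a.shape[0],b.shape[0]); c=np.zeros((h,a.shape[1]+b.shape[1],3),np.uint8);c[:a.shape[0],:a.shape[1]]=a;c[:b.shape[0],a.shape[1]:]=b
cv2.imwrite("pics/z2.png",c)
```

```text
(no output)
```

View pics/z1.png

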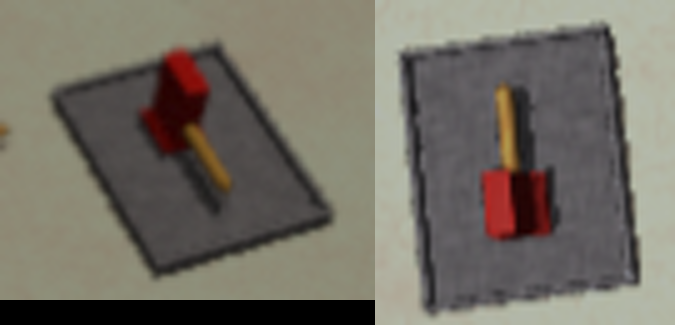

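View pics/z2.png

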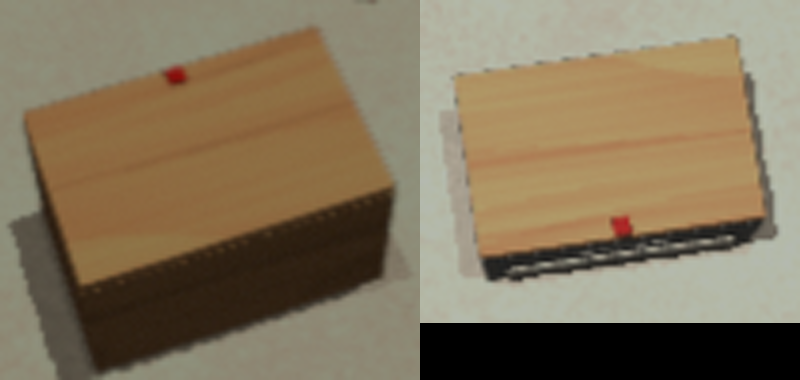

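The zooms show the handle's top face as the bright red quad in the top view, and the tip at about top (153,212). The cabinet's four top corners and its red tab are clear in both views. I'll triangulate all of these.

```bash
cat > h.py <<'E'
import numpy as np,cv2
from rig import camera_params
C={n:camera_params(n) for n in("scene","top")}
def ray(n,uv):
    c=C[n];p=cv2.undistortPoints(np.array([[uv]],float),c["intrinsics"],c["dist_coeffs"])[0,0]
    P=c["pose"];d=P[:3,:3]@np.array([p[0],-p[1],-1]);return P[:3,3],d/np.linalg.norm(d)
def tri(us,ut):
    o1,d1=ray("scene",us);o2,d2=ray("top",ut)
    A=np.stack([d1,-d2],1);x=np.linalg.lstsq(A,o2-o1,rcond=None)[0]
    a=o1+x[0]*d1;b=o2+x[1]*d2;return (a+b)/2,np.linalg.norm(a-b)
def plane(n,uv,z):
    o,d=ray(n,uv);return o+d*(z-o[2])/d[2]
def proj(n,p):
    c=C[n];q=np.linalg.inv(c["pose"])@np.append(p,1);q=np.array([q[0],-q[1],-q[2]])
    return cv2.projectPoints(q.reshape(1,3),np.zeros(3),np.zeros(3),c["intrinsics"],c["dist_coeffs"])[0][0,0]
E
python3 - <<'E'
from h import *
s=cv2.imread("pics/scene0.png");t=cv2.imread("pics/top0.png")
Z=lambda f,x0,y0:(lambda x,y:((x+.5)/f+x0-.5,(y+.5)/f+y0-.5))
S2=Z(4,200,195);T2=Z(3.8,220,120)
def ref(im,pts):
    g=cv2.cvtColor(im,cv2.COLOR_BGR2GRAY)
    return cv2.cornerSubPix(g,np.array(pts,np.float32).reshape(-1,1,2),(3,3),(-1,-1),(3,30,.01)).reshape(-1,2)
a0=[S2(*p) for p in[(25,112),(318,28),(392,185),(80,285)]]
b0=[T2(*p) for p in[(480,257),(763,215),(737,37),(456,75)]]
# scene order: which corners? print all by plane 120
a=ref(s,a0);b=ref(t,b0)
print(np.abs(a-a0).max(1),np.abs(b-b0).max(1))
print("scene");print(np.array([plane("scene",p,120) for p in a]).round(1))
print("top");print(np.array([plane("top",p,120) for p in b]).round(1))
def red(im,lo):
    i=im.astype(int);return (i[:,:,2]>lo)&(i[:,:,1]<60)&(i[:,:,0]<60)
def cen(m,x0,y0,x1,y1):
    y,x=np.nonzero(m[y0:y1,x0:x1]);return np.array([x.mean()+x0,y.mean()+y0]),len(x)
for n,im,bx in(("s",s,(235,205,252,222)),("t",t,(262,172,282,190))):
    print(n,cen(red(im,100),*bx))
u,_=cen(red(s,100),235,205,252,222);v,_=cen(red(t,100),262,172,282,190)
print("tab",tri(u,v))
print(t[225:247,146:164,2]);print(s[160:190,330:352,2])
E
```

```text
[0.39593506 0.94944763 0.66998291 0.66572571] [1.12433183e-05 1.60618833e-06 2.40928247e-06 8.47180818e-01]
scene
[[ 616.  -129.5  120. ]
 [ 584.3   65.2  120. ]
 [ 714.1   84.6  120. ]
 [ 742.6 -111.6  120. ]]
top
[[ 587.5 -224.4  120. ]
 [ 619.5 -418.1  120. ]
 [ 744.8 -403.9  120. ]
 [ 717.5 -210.3  120. ]]
s (array([243.58823529, 213.58823529]), 17)
t (array([273. , 179.5]), 16)
tab (array([605.75123024, -32.59036277, 117.83214416]), np.float64(3.1184616163394034))
[[ 94  92  94  92  88  98  98 152 173 139  60  32  39  48  93  95  97  95]
 [ 91  88  93  93  90  97  95 135 173 144  74  31  41  48  90  93  95  94]
 [ 91  90  95  96  92  96  95 124 171 148  85  40  40  47  90  93  93  94]
 [ 94  92  98  96  95  86  81  98 153 135  85  43  41  48  89  94  68  66]
 [ 98  94  98 116 149 145 145 146 150  79  55  37  36  95 101 105  48  48]
 [ 99  92  95 119 167 167 168 168 160  43  37  36  35  82  87 104  44  48]
 [100  93  97 113 168 168 167 168 167  44  37  37  36  58  87 100  45  46]
 [ 95  95  99  94 168 168 168 168 168  49  37  37  36  54  93 103  45  45]
 [ 88  94  97  93 168 167 
[... 3115 characters left out ...]
4  45  64 100 124 122  92  83
   82  81  81  81]
 [ 80  79  80  75  58  45  53  71  67  53  48  48  47  78 112 126 103  85
   83  81  82  80]
 [ 80  79  78  76  71  54  45  62  68  59  47  49  42  57  93 120 119  97
   85  82  80  80]
 [ 79  79  81  80  81  72  52  47  54  48  39  41  48  57  72 106 126 119
   90  81  78  77]
 [ 82  80  80  80  81  79  61  50  61  51  41  37  42  54  58  87 117 128
  100  81  79  77]
 [ 81  80  79  79  79  79  75  70  74  71  55  45  37  41  52  66 101 125
  120  88  77  79]
 [ 78  77  79  79  80  81  81  79  80  79  71  53  38  37  53  59  77 110
  128 109  85  79]
 [ 76  76  77  78  79  80  80  79  80  81  77  58  39  34  42  55  62  92
  120 125  99  81]]
```

Run:
```python
from h import *
s=cv2.imread("pics/scene0.png");t=cv2.imread("pics/top0.png")
Z=lambda f,x0,y0:(lambda x,y:((x+.5)/f+x0-.5,(y+.5)/f+y0-.5))
S2=Z(4,200,195);T2=Z(3.8,220,120);S1=Z(5,305,155);T1=Z(5,128,195)
# cabinet corners from contour line fits
def quad(im,mask,guess):
    cs,_=cv2.findContours(mask.astype(np.uint8),cv2.RETR_EXTERNAL,cv2.CHAIN_APPROX_NONE)
    c=max(cs,key=cv2.contourArea).reshape(-1,2).astype(float);L=[];g=np.array(guess)
    for i in range(4):
        p,q=g[i],g[(i+1)%4];d=(q-p)/np.linalg.norm(q-p);n=np.array([-d[1],d[0]])
        w=c-p;f=w@d/np.linalg.norm(q-p);k=(abs(w@n)<2.5)&(f>.08)&(f<.92)
        l=cv2.fitLine(c[k].astype(np.float32),cv2.DIST_HUBER,0,.01,.01).ravel()
        cen=g.mean(0);m=np.array([-l[1],l[0]]);o=l[2:]
        if (cen-o)@m>0:m=-m
        L.append((m,m@o+.5)) # half pixel outward
    return np.array([np.linalg.solve(np.stack([L[i-1][0],L[i][0]]),[L[i-1][1],L[i][1]]) for i in range(4)])
ga=[S2(*p) for p in[(25,112),(318,28),(392,185),(80,285)]]
gb=[T2(x-420,y) for x,y in[(763,215),(480,257),(456,75),(737,37)]]
def wood(im):
    i=im.astype(int);return ((i[:,:,2]-i[:,:,0])>45)&(i[:,:,2]>100)
def cabm(im,box):
    m=wood(im);k=np.zeros_like(m);x0,y0,x1,y1=box;k[y0:y1,x0:x1]=m[y0:y1,x0:x1];return k
a=quad(s,cabm(s,(200,195,305,290)),ga);b=quad(t,cabm(t,(220,120,320,200)),gb)
print(a-ga,b-gb)
X=[];
for p,q in zip(a,b):
    x,e=tri(p,q);X.append(x);print("cab",x.round(1),round(e,1),plane("scene",p,120).round(1),plane("top",q,120).round(1))
# tray rim corners z=12
ts=[S1(*p) for p in[(55,92),(220,45),(330,215),(158,275)]]
tt=[T1(x-375,y) for x,y in[(632,282),(430,312),(402,52),(605,27)]]
# order scene: compute
for p in ts:print("tray s",plane("scene",p,12).round(1))
for p in tt:print("tray t",plane("top",p,12).round(1))
# tip
us=S1(228,188);ut=T1(502-375,85);print("tip",tri(us,ut),plane("scene",us,25),plane("top",ut,25))
# handle top quad
mt=(t[:,:,2]>110)&(t[:,:,1]<50)&(t[:,:,0]<50);mt[:, :140]=0;mt[:,170:]=0;mt[:222]=0;mt[250:]=0
y,x=np.nonzero(mt);print("handle top px",x.mean(),y.mean(),len(x),cv2.minAreaRect(np.stack([x,y],1).astype(np.float32)))
print(plane("top",(x.mean(),y.mean()),61))
print(s[160:180,336:350,1]); print(s[160:195,330:352,2][3:24])
```

```text
[[-1.01396179 -0.0402832 ]
 [-0.19668579 -0.89515686]
 [ 0.94088745 -0.0176239 ]
 [ 0.01765442  0.38369751]] [[ 0.74765818  0.29458538]
 [-0.40371865  0.11492438]
 [-0.69203989  0.18144467]
 [-0.11674901 -0.18220279]]
cab [ 615.  -131.9  118.3] 1.5 [ 616.3 -131.1  120. ] [ 614.6 -132.5  120. ]
cab [583.2  65.6 118.2] 1.4 [584.6  66.  120. ] [582.9  64.8 120. ]
cab [711.   85.7 117.7] 1.1 [712.4  85.7 120. ] [710.3  85.  120. ]
cab [ 742.4 -111.2  117.1] 2.1 [ 744.1 -110.2  120. ] [ 741.5 -111.9  120. ]
tray s [420.5 225.4  12. ]
tray s [401.9 341.3  12. ]
tray s [546.6 360.7  12. ]
tray s [569. 245.  12.]
tray t [415.2 224.8  12. ]
tray t [397.1 337.1  12. ]
tray t [543.5 360.4  12. ]
tray t [559.6 245.8  12. ]
tip (array([524.5178563 , 300.26630423,  25.12975991]), np.float64(1.5197933939227972)) [524.44944686 301.12729227  25.        ] [524.34323695 299.53478725  25.        ]
handle top px 152.3 235.57142857142858 70 ((152.5, 235.5), (13.0, 5.0), 90.0)
[456.19842696 289.11927655  61.        ]
[[140 141 141 143 142 141 140 139 138 139 137 137 137 137]
 [141 141 142 142 141 140 140 1
[... 2344 characters left out ...]
1  41  42  44  43  47  71  78
   78  78  78  79]
 [ 76  75  69  81  78  65  49  40  39  40  42  43  43  43  43  52  75  80
   80  79  78  79]
 [ 78  76  61  59  72  71  57  43  41  40  40  42  43  44  46  63  80  82
   79  79  78  80]
 [ 80  76  59  44  59  71  66  54  44  40  40  42  50  57  54  70  81  80
   78  78  78  79]
 [ 78  76  58  43  47  67  72  57  44  41  41  50  83 105  94  83  83  82
   80  77  76  77]
 [ 78  78  73  55  44  56  70  64  53  42  43  49  85 116 121 104  86  82
   81  78  77  78]
 [ 79  80  81  70  52  47  68  72  63  46  44  45  64 100 124 122  92  83
   82  81  81  81]
 [ 80  79  80  75  58  45  53  71  67  53  48  48  47  78 112 126 103  85
   83  81  82  80]]
```

Run:
```python
import cv2
s=cv2.imread("pics/scene0.png")
cv2.imwrite("pics/z3.png",cv2.resize(s[160:200,325:360],None,fx=14,fy=14,interpolation=cv2.INTER_NEAREST))
```

```text
(no output)
```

View pics/z3.png

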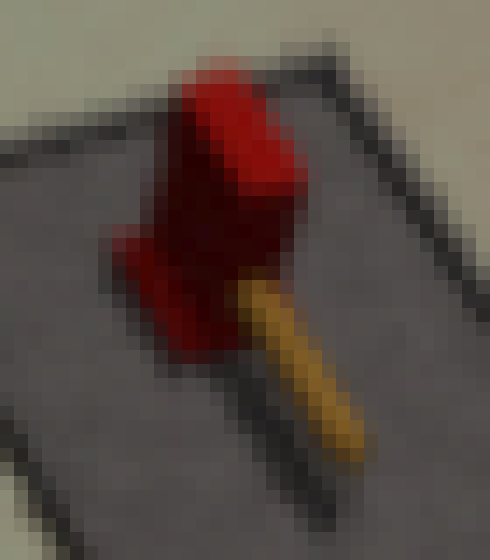

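The scene zoom shows the handle's top face centred near (342,169) and the tip near (350,192). The tip triangulates to z≈25, which is as expected. Cabinet yaw is about 9.1° and the front-edge middle is about (599,-33). I'll refine the handle position next.

```bash
cat >> h.py <<'E'
def topface(s,t,bs,bt):
    """soft centroids of the bright-red handle top in both pictures (BGR)"""
    r=[]
    for im,b,lo,hi in((s,bs,60,130),(t,bt,60,165)):
        x0,y0,x1,y1=b;i=im[y0:y1,x0:x1].astype(float)
        e=i[:,:,2]-i[:,:,1]; w=np.clip((e-lo*.6)/(hi*.93-lo*.6),0,1)
        k=np.zeros(w.shape,np.uint8);n,lab,st,_=cv2.connectedComponentsWithStats((w>.15).astype(np.uint8))
        j=1+np.argmax(st[1:,4]);w=w*(lab==j);y,x=np.mgrid[y0:y1,x0:x1]
        r.append((np.array([(w*x).sum(),(w*y).sum()])/w.sum()));print("area",w.sum(),r[-1])
    return r
E
python3 - <<'E'
from h import *
s=cv2.imread("pics/scene0.png");t=cv2.imread("pics/top0.png")
i=t[222:245,146:160].astype(int)
u,v=topface(s,t,(336,160,350,176),(146,228,158,245))
x,e=tri(u,v);print("handle top",x,e,plane("scene",u,61),plane("top",v,61))
tip=np.array([524.4,300.3]);d=tip-x[:2];print(np.linalg.norm(d),np.degrees(np.arctan2(d[1],d[0])))
E
```

```text
area 36.003533568904594 [341.87525763 169.20993228]
area 51.315453384418895 [152.22432388 235.25949892]
handle top [457.33178953 291.39280764  55.87947025] 1.420640119799752 [461.58445697 289.81698842  61.        ] [457.03648142 289.36292975  61.        ]
67.65709816089503 7.565065577587316
```

Run:
```python
from h import *
s=cv2.imread("pics/scene0.png");t=cv2.imread("pics/top0.png")
y=np.radians(9);R=np.array([[np.cos(y),-np.sin(y)],[np.sin(y),np.cos(y)]])
def draw(im,n,x0,y0,x1,y1,c):
    f=14;z=cv2.resize(im[y0:y1,x0:x1],None,fx=f,fy=f,interpolation=cv2.INTER_NEAREST)
    def P(p):
        u=proj(n,p);return (int((u[0]-x0+.5)*f),int((u[1]-y0+.5)*f))
    top=[P(np.append(c+R@np.array(k),61)) for k in((18,8),(18,-8),(-18,-8),(-18,8))]
    ft=[P(np.append(c+R@np.array(k),11)) for k in((18,15),(18,-15),(-18,-15),(-18,15))]
    for q in(top,ft):cv2.polylines(z,[np.array(q)],True,(255,255,0),1)
    cv2.circle(z,P(np.append(c+R@np.array([68,0]),25)),4,(0,255,0),1)
    return z
c=np.array([457.3,289.8])
a=draw(s,"scene",322,160,357,200,c);b=draw(t,"top",140,205,168,245,c)
cv2.imwrite("pics/z4.png",np.hstack([a[:560],b[:560]])[:560,:800])
```

```text
(no output)
```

View pics/z4.png

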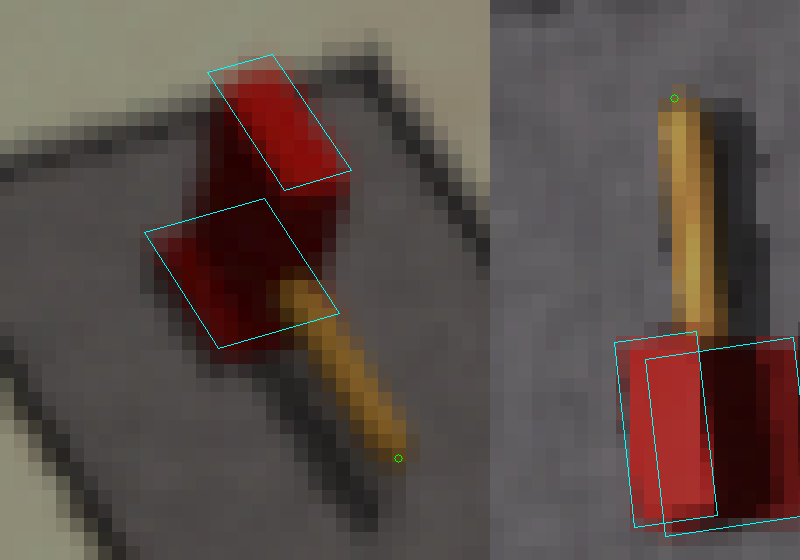

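The overlay shows the estimate is within about 2 mm in both views: scene wants +x, top wants -y. I take the grip at (458,289.5) with yaw about 7.5°. First I'll turn the tool.

Emit:
move_arm([
  {"translation": [0,0,0],"dr": [0,0,-10.2]},
  {"translation": [0,0,0],"dr": [0,0,-10.2]},
], fingers=1, newtons=25)

```text
time_s: 0.35
eef_pos: [118.2, 510.6, 225.3]
eef_rot: [[-0.99, -0.138, -0.001], [-0.138, 0.99, -0.003], [0.002, -0.003, -1.0]]
force: [0.5, 0.7, -1.2]
width: 0.998
```

```bash
cat > d.py <<'E'
import sys,numpy as np
from rig import env
from scipy.spatial.transform import Rotation as R
# usage d.py x y z yaw(deg of pin axis; tool y = yaw+90)
def go(x,y,z,yaw):
    s=env.get_state();M=s["eef_rot"];p=s["eef_pos"]
    a=np.radians(yaw);Y=np.array([-np.sin(a),np.cos(a),0]);Z=np.array([0,0,-1.]);T=np.stack([np.cross(Y,Z),Y,Z],1)
    rv=np.degrees(R.from_matrix(M.T@T).as_rotvec())
    print("t",round(s["time_s"],2),"pos",p.round(2),"yaw",np.degrees(np.arctan2(-M[0,1],M[1,1])).round(2),"F",s["force"].round(2),"w",round(s["width"],3),"q",s["joint_positions"].round(2))
    print("tool delta",(M.T@(np.array([x,y,z])-p)).round(2),"dr",rv.round(2))
if __name__=="__main__":go(*map(float,sys.argv[1:5]))
E
python3 d.py 458 289.5 130 7.5
```

```text
t 0.35 pos [118.21 510.62 225.25] yaw 7.91 F [ 0.52  0.67 -1.2 ] w 0.998 q [ 1.2   0.34  1.53  0.    1.28 -0.51]
tool delta [-306.3  -265.47   95.52] dr [-0.17 -0.1   0.41]
```

Emit:
move_arm([
  {"translation": [-38.3,-33.2,0],"dr": [0,0,0]},
  {"translation": [-38.3,-33.2,0],"dr": [0,0,0]},
  {"translation": [-38.3,-33.2,0],"dr": [0,0,0]},
  {"translation": [-38.3,-33.2,10],"dr": [0,0,0]},
  {"translation": [-38.3,-33.2,15],"dr": [0,0,0]},
  {"translation": [-38.3,-33.2,20],"dr": [0,0,0]},
  {"translation": [-38.3,-33.2,20],"dr": [0,0,0]},
  {"translation": [-38.3,-33.2,20],"dr": [0,0,0]},
  {"translation": [0,0,0],"dr": [0,0,0]},
])

```text
time_s: 1.48
eef_pos: [467.9, 283.5, 135.0]
eef_rot: [[-0.99, -0.143, -0.004], [-0.143, 0.99, -0.004], [0.005, -0.004, -1.0]]
force: [-0.6, 1.5, -0.3]
width: 1.005
```

```bash
python3 d.py 458 289.5 130 7.5
```

```text
t 1.48 pos [467.86 283.49 134.97] yaw 8.23 F [-0.64  1.47 -0.31] w 1.005 q [ 0.41  0.47  1.59 -0.    1.08 -1.31]
tool delta [8.88 7.37 4.98] dr [-0.21 -0.27  0.73]
```

Emit:
move_arm([
  {"translation": [8.9,7.4,5],"dr": [-0.2,-0.3,0.7]},
  {"translation": [0,0,0],"dr": [0,0,0]},
  {"translation": [0,0,0],"dr": [0,0,0]},
])

```text
time_s: 1.85
eef_pos: [455.0, 291.4, 130.0]
eef_rot: [[-0.991, -0.132, -0.0], [-0.132, 0.991, 0.0], [0.0, 0.0, -1.0]]
force: [-0.2, -0.3, -0.4]
width: 1.002
```

```bash
python3 d.py 458 289.5 75 7.5
```

```text
t 1.85 pos [455.03 291.41 130.02] yaw 7.59 F [-0.16 -0.29 -0.36] w 1.002 q [ 0.43  0.47  1.62  0.    1.06 -1.28]
tool delta [-2.71 -2.31 55.02] dr [ 0.02 -0.01  0.09]
```

Emit:
move_arm([
  {"translation": [-2.6,-2.2,15],"dr": [0,0,0]},
  {"translation": [0,0,15],"dr": [0,0,0]},
  {"translation": [0,0,15],"dr": [0,0,0]},
  {"translation": [0,0,15],"dr": [0,0,0]},
  {"translation": [0,0,15],"dr": [0,0,0]},
  {"translation": [0,0,10],"dr": [0,0,0]},
  {"translation": [0,0,0],"dr": [0,0,0]},
  {"translation": [0,0,0],"dr": [0,0,0]},
])

```text
time_s: 2.85
eef_pos: [457.1, 290.2, 38.5]
eef_rot: [[-0.991, -0.134, -0.001], [-0.134, 0.991, 0.0], [0.001, 0.0, -1.0]]
force: [-0.1, -0.1, -0.4]
width: 0.998
```

```bash
python3 d.py 458 289.5 22 7.5
python3 - <<'E'
from rig import read_camera
import cv2,numpy as np
a=read_camera("scene")[:,:,::-1];b=read_camera("top")[:,:,::-1]
cv2.imwrite("pics/s1.png",a);cv2.imwrite("pics/t1.png",b)
f=lambda i:cv2.resize(i,None,fx=5,fy=5,interpolation=cv2.INTER_CUBIC)
cv2.imwrite("pics/z5.png",np.hstack([f(a[140:220,300:380]),f(b[190:270,115:195])]))
E
```

```text
t 2.85 pos [457.14 290.16  38.51] yaw 7.69 F [-0.09 -0.12 -0.45] w 0.998 q [ 0.42  0.59  1.7   0.    0.85 -1.28]
tool delta [-0.78 -0.77 16.51] dr [ 0.01 -0.06  0.19]
```

View pics/z5.png

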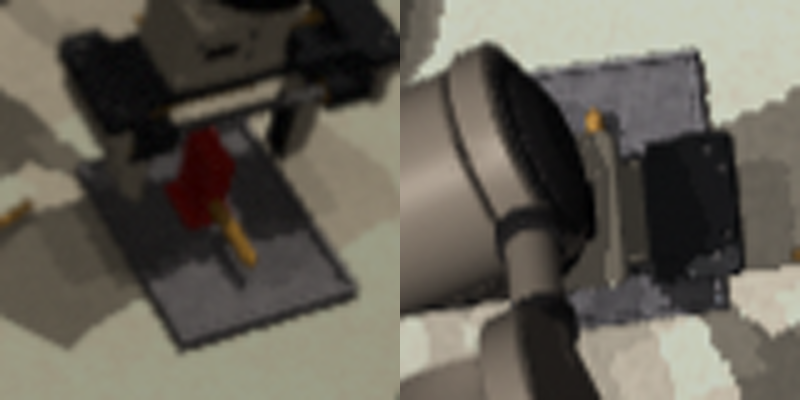

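The handle (scene 341,175) lies midway between the open fingers. I'll go down to grasp height and close.

Emit:
move_arm([
  {"translation": [-0.8,-0.8,8],"dr": [0,0,0]},
  {"translation": [0,0,7.5],"dr": [0,0,0]},
  {"translation": [0,0,0],"dr": [0,0,0]},
  {"translation": [0,0,0],"dr": [0,0,0]},
])

```text
time_s: 3.45
eef_pos: [458.5, 289.6, 22.8]
eef_rot: [[-0.991, -0.134, 0.001], [-0.134, 0.991, 0.001], [-0.001, 0.001, -1.0]]
force: [-0.2, -0.4, -0.5]
width: 1.005
```

Emit:
move_arm([
  {"translation": [0,0,0],"dr": [0,0,0]},
  {"translation": [0,0,0],"dr": [0,0,0]},
  {"translation": [0,0,0],"dr": [0,0,0]},
  {"translation": [0,0,0],"dr": [0,0,0]},
  {"translation": [0,0,0],"dr": [0,0,0]},
  {"translation": [0,0,0],"dr": [0,0,0]},
  {"translation": [0,0,0],"dr": [0,0,0]},
  {"translation": [0,0,0],"dr": [0,0,0]},
], fingers=-1, newtons=25)

```text
time_s: 4.45
eef_pos: [458.8, 289.8, 23.3]
eef_rot: [[-0.991, -0.134, 0.001], [-0.134, 0.991, 0.001], [-0.002, 0.001, -1.0]]
force: [0.2, -0.1, 0.1]
width: 0.177
```

```bash
python3 d.py 458 289.5 22 7.5
```

```text
t 4.45 pos [458.79 289.84  23.27] yaw 7.7 F [ 0.23 -0.09  0.14] w 0.177 q [ 0.42  0.62  1.71  0.    0.81 -1.28]
tool delta [ 0.83 -0.23  1.27] dr [0.06 0.09 0.2 ]
```

Gripped: the opening is 16.3 mm, matching the 16 mm handle. I'll lift and look.

Emit:
move_arm([
  {"translation": [0,0,-5],"dr": [0,0,0]},
  {"translation": [0,0,-15],"dr": [0,0,0]},
  {"translation": [0,0,-25],"dr": [0,0,0]},
  {"translation": [0,0,-25],"dr": [0,0,0]},
  {"translation": [0,0,-20],"dr": [0,0,0]},
  {"translation": [0,0,-5],"dr": [0,0,0]},
  {"translation": [0,0,0],"dr": [0,0,0]},
  {"translation": [0,0,0],"dr": [0,0,0]},
], fingers=-1, newtons=40)

```text
time_s: 5.45
eef_pos: [458.1, 289.5, 124.4]
eef_rot: [[-0.991, -0.134, 0.002], [-0.134, 0.991, 0.001], [-0.002, 0.001, -1.0]]
force: [-0.4, 1.1, -0.6]
width: 0.168
```

```bash
python3 d.py 502 -49 105 9.1
```

```text
t 5.45 pos [458.14 289.46 124.44] yaw 7.7 F [-0.36  1.13 -0.63] w 0.168 q [ 0.42  0.47  1.62  0.    1.04 -1.28]
tool delta [   1.91 -341.31   19.09] dr [ 0.06  0.11 -1.4 ]
```

Emit:
move_arm([
  {"translation": [0,-25,0],"dr": [0,0,-1.4]},
  {"translation": [0,-45,0],"dr": [0,0,0]},
  {"translation": [0,-45,0],"dr": [0,0,0]},
  {"translation": [0,-45,0],"dr": [0,0,0]},
  {"translation": [0,-45,0],"dr": [0,0,0]},
  {"translation": [0,-45,0],"dr": [0,0,0]},
  {"translation": [0,-40,0],"dr": [0,0,0]},
  {"translation": [0,-25,0],"dr": [0,0,0]},
  {"translation": [0,-10,0],"dr": [0,0,0]},
  {"translation": [0,0,0],"dr": [0,0,0]},
  {"translation": [0,0,0],"dr": [0,0,0]},
])

```text
time_s: 6.82
eef_pos: [506.6, -39.7, 115.8]
eef_rot: [[-0.987, -0.161, -0.013], [-0.161, 0.987, 0.002], [0.013, 0.004, -1.0]]
force: [-1.1, 0.7, -1.3]
width: 0.174
```

```bash
python3 d.py 502 -49 76 9.1
python3 - <<'E'
from rig import read_camera
import cv2,numpy as np
a=read_camera("scene")[:,:,::-1];b=read_camera("top")[:,:,::-1]
cv2.imwrite("pics/s2.png",a);cv2.imwrite("pics/t2.png",b)
f=lambda i:cv2.resize(i,None,fx=4,fy=4,interpolation=cv2.INTER_CUBIC)
cv2.imwrite("pics/z6.png",np.hstack([f(a[145:265,200:300]),f(b[130:250,220:320])]))
E
```

```text
t 6.83 pos [506.64 -39.68 115.76] yaw 9.27 F [-1.14  0.69 -1.32] w 0.174 q [-0.23  0.44  1.71 -0.    1.   -1.96]
tool delta [ 5.58 -8.62 39.79] dr [ 0.24 -0.72  0.17]
```

View pics/z6.png

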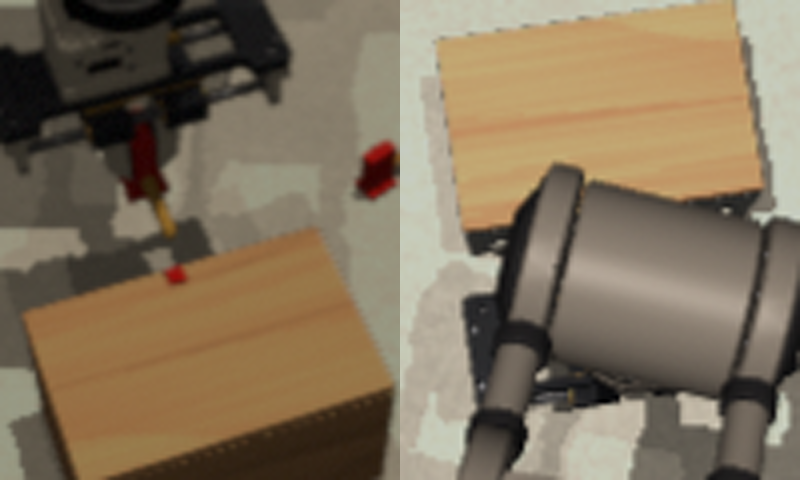

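Run:
```python
from h import *
u=(168.5/4+200-.5,234.5/4+145-.5);p=plane("scene",u,117.5);print(u,p)
y=np.radians(9.27);d=p[:2]-np.array([506.6,-39.7]);print("along",d@[np.cos(y),np.sin(y)],"side",d@[-np.sin(y),np.cos(y)])
# scene tip estimate of the tab on z=120 in the same camera
print(plane("scene",(243.59,213.59),120))
```

```text
(241.625, 203.125) [571.84325398 -30.55466955 117.5       ]
along 65.86438452020263 side -1.4839512017002712
[607.50836965 -31.21924034 120.        ]
```

```bash
cat > sl.py <<'E'
import sys,numpy as np
from rig import env
from d import go
S=np.array([599,-33.3]);a=np.radians(9.1);n=np.array([np.cos(a),np.sin(a)]);l=np.array([-n[1],n[0]])
s=env.get_state();p=s["eef_pos"];d=p[:2]-S;f=s["force"]
print("tip depth %.2f lat %.2f z %.2f | F into %.2f lat %.2f z %.2f M %s"%(d@n+66.5,d@l,p[2]+1.7,f[:2]@n,f[:2]@l,f[2],s["moment"].round(2)))
if len(sys.argv)>1:
    D,L,z=map(float,sys.argv[1:4]);t=S+n*(D-66.5)+l*L;go(t[0],t[1],z-1.7,9.1)
E
python3 sl.py -25 -26 78
```

```text
tip depth -25.57 lat 8.35 z 117.60 | F into -0.44 lat -0.03 z -1.72 M [0.04 0.02 0.01]
t 6.92 pos [506.77 -39.62 115.9 ] yaw 9.3 F [-0.43 -0.09 -1.72] w 0.172 q [-0.23  0.44  1.71 -0.    1.   -1.96]
tool delta [ -0.93 -34.51  39.46] dr [ 0.23 -0.7   0.2 ]
```

Emit:
move_arm([
  {"translation": [0,-11.5,10],"dr": [0.2,-0.7,0.2]},
  {"translation": [0,-11.5,12],"dr": [0,0,0]},
  {"translation": [0,-9,10],"dr": [0,0,0]},
  {"translation": [0,0,3],"dr": [0,0,0]},
  {"translation": [0,0,0],"dr": [0,0,0]},
  {"translation": [0,0,0],"dr": [0,0,0]},
])

```text
time_s: 7.68
eef_pos: [512.3, -70.0, 79.5]
eef_rot: [[-0.987, -0.161, 0.0], [-0.161, 0.987, 0.001], [-0.0, 0.001, -1.0]]
force: [0.3, -1.1, -0.9]
width: 0.167
```

```bash
python3 sl.py -25 -26 78
```

```text
tip depth -24.92 lat -22.51 z 81.23 | F into 0.08 lat -1.15 z -0.89 M [0.02 0.07 0.03]
t 7.67 pos [512.29 -69.98  79.53] yaw 9.29 F [ 0.26 -1.12 -0.89] w 0.167 q [-0.28  0.5   1.74  0.    0.91 -2.02]
tool delta [ 0.09 -3.49  3.23] dr [0.06 0.02 0.19]
```

Emit:
move_arm([
  {"translation": [0,-3.3,3.2],"dr": [0,0,0.2]},
  {"translation": [0,0,0],"dr": [0,0,0]},
  {"translation": [0,0,0],"dr": [0,0,0]},
  {"translation": [0,0,0],"dr": [0,0,0]},
])

```text
time_s: 8.18
eef_pos: [513.2, -73.2, 76.8]
eef_rot: [[-0.987, -0.158, 0.001], [-0.158, 0.987, 0.001], [-0.002, 0.0, -1.0]]
force: [0.7, -0.5, -1.2]
width: 0.171
```

```bash
python3 sl.py -3 -26 78;  python3 - <<'E'
from rig import read_camera
import cv2,numpy as np
a=read_camera("scene")[:,:,::-1]
cv2.imwrite("pics/s3.png",a)
cv2.imwrite("pics/z7.png",cv2.resize(a[150:250,190:300],None,fx=6,fy=6,interpolation=cv2.INTER_CUBIC))
E
```

```text
tip depth -24.52 lat -25.85 z 78.49 | F into 0.65 lat -0.65 z -1.19 M [-0.01 -0.03 -0.04]
t 8.18 pos [513.21 -73.22  76.79] yaw 9.11 F [ 0.74 -0.54 -1.19] w 0.171 q [-0.29  0.5   1.74  0.    0.9  -2.02]
tool delta [-21.52  -0.15   0.52] dr [0.03 0.09 0.01]
```

View pics/z7.png

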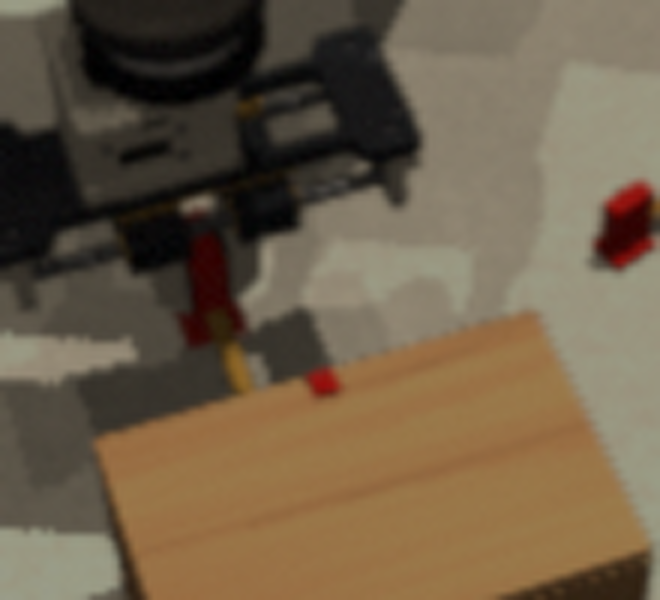

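The pin is level with the slot side and offset to the right of the tab, about (230,213). The tip is still outside the plate. I'll advance gently.

Emit:
move_arm([
  {"translation": [-6,0,0.4],"dr": [0,0,0]},
  {"translation": [-6,0,0],"dr": [0,0,0]},
  {"translation": [-4,0,0],"dr": [0,0,0]},
  {"translation": [-2,0,0],"dr": [0,0,0]},
  {"translation": [0,0,0],"dr": [0,0,0]},
  {"translation": [0,0,0],"dr": [0,0,0]},
])

```text
time_s: 8.98
eef_pos: [532.5, -70.0, 76.3]
eef_rot: [[-0.987, -0.159, 0.002], [-0.159, 0.987, 0.001], [-0.002, 0.0, -1.0]]
force: [-0.1, -0.3, -1.5]
width: 0.168
```

```bash
python3 sl.py 3 -26 78
```

```text
tip depth -4.97 lat -25.72 z 78.00 | F into -0.10 lat -0.25 z -1.53 M [ 0.03  0.03 -0.03]
t 8.97 pos [532.49 -70.    76.3 ] yaw 9.12 F [-0.05 -0.27 -1.53] w 0.168 q [-0.27  0.53  1.69  0.    0.92 -2.01]
tool delta [-7.97 -0.29  0.01] dr [0.03 0.09 0.02]
```

Emit:
move_arm([
  {"translation": [-1.2,0,0],"dr": [0,0.1,0]},
  {"translation": [-1.2,0,0],"dr": [0,0,0]},
  {"translation": [-1.2,0,0],"dr": [0,0,0]},
  {"translation": [-1.2,0,0],"dr": [0,0,0]},
  {"translation": [-1.2,0,0],"dr": [0,0,0]},
  {"translation": [-1.2,0,0],"dr": [0,0,0]},
  {"translation": [0,0,0],"dr": [0,0,0]},
])

```text
time_s: 9.85
eef_pos: [540.0, -68.8, 76.4]
eef_rot: [[-0.987, -0.158, -0.0], [-0.158, 0.987, 0.0], [0.0, 0.0, -1.0]]
force: [1.2, 0.1, -1.2]
width: 0.171
```

```bash
python3 sl.py 8 -26 78
```

```text
tip depth 2.59 lat -25.75 z 78.09 | F into 1.16 lat -0.09 z -1.21 M [-0.04  0.05 -0.01]
t 9.85 pos [539.97 -68.84  76.39] yaw 9.11 F [ 1.15  0.1  -1.21] w 0.171 q [-0.27  0.54  1.66  0.    0.94 -2.  ]
tool delta [-5.41 -0.25  0.09] dr [ 0.03 -0.01  0.01]
```

Emit:
move_arm([
  {"translation": [-1.2,0,0],"dr": [0,0,0]},
  {"translation": [-1.2,0,0],"dr": [0,0,0]},
  {"translation": [-1.2,0,0],"dr": [0,0,0]},
  {"translation": [-1.2,0,0],"dr": [0,0,0]},
  {"translation": [-1.2,0,0],"dr": [0,0,0]},
  {"translation": [0,0,0],"dr": [0,0,0]},
])

```text
time_s: 10.6
eef_pos: [546.3, -67.8, 76.3]
eef_rot: [[-0.987, -0.158, -0.0], [-0.158, 0.987, 0.0], [0.0, 0.001, -1.0]]
force: [-0.1, -0.1, -1.5]
width: 0.173
```

```bash
python3 sl.py 17 -26 78
```

```text
tip depth 8.99 lat -25.76 z 78.04 | F into -0.10 lat -0.10 z -1.51 M [ 0.01  0.05 -0.02]
t 10.6 pos [546.29 -67.83  76.34] yaw 9.11 F [-0.09 -0.11 -1.51] w 0.173 q [-0.26  0.55  1.65  0.    0.95 -1.99]
tool delta [-8.01 -0.25  0.04] dr [ 0.03 -0.02  0.01]
```

The tip is through the slot with no contact. I'll go on to the bar.

Emit:
move_arm([
  {"translation": [-2,0,0],"dr": [0,0,0]},
  {"translation": [-2,0,0],"dr": [0,0,0]},
  {"translation": [-2,0,0],"dr": [0,0,0]},
  {"translation": [-2,0,0],"dr": [0,0,0]},
  {"translation": [-1.5,0,0],"dr": [0,0,0]},
  {"translation": [0,0,0],"dr": [0,0,0]},
])

```text
time_s: 11.35
eef_pos: [556.4, -66.2, 76.3]
eef_rot: [[-0.987, -0.158, -0.0], [-0.158, 0.987, 0.0], [0.0, 0.001, -1.0]]
force: [-0.1, -0.1, -1.6]
width: 0.174
```

```bash
python3 sl.py 24 -26 78
```

```text
tip depth 19.20 lat -25.72 z 78.01 | F into -0.17 lat -0.12 z -1.61 M [ 0.06  0.04 -0.01]
t 11.35 pos [556.36 -66.17  76.31] yaw 9.12 F [-0.15 -0.14 -1.61] w 0.174 q [-0.26  0.57  1.62  0.    0.96 -1.99]
tool delta [-4.8  -0.29  0.01] dr [ 0.03 -0.02  0.02]
```

Emit:
move_arm([
  {"translation": [-1.5,0,0],"dr": [0,0,0]},
  {"translation": [-1.5,0,0],"dr": [0,0,0]},
  {"translation": [-1.5,0,0],"dr": [0,0,0]},
  {"translation": [0,0,0],"dr": [0,0,0]},
  {"translation": [0,0,0],"dr": [0,0,0]},
])

```text
time_s: 11.98
eef_pos: [559.7, -65.5, 76.1]
eef_rot: [[-0.987, -0.158, -0.003], [-0.158, 0.987, 0.001], [0.003, 0.001, -1.0]]
force: [-2.5, -1.8, 0.1]
width: 0.173
```

```bash
python3 sl.py 25 -26 78
```

```text
tip depth 22.58 lat -25.62 z 77.83 | F into -2.76 lat -1.33 z 0.05 M [-0.06  0.34  0.03]
t 11.97 pos [559.69 -65.54  76.13] yaw 9.12 F [-2.51 -1.75  0.05] w 0.173 q [-0.25  0.57  1.6  -0.    0.97 -1.98]
tool delta [-2.42 -0.38 -0.18] dr [ 0.06 -0.19  0.02]
```

The bar is felt at about 2.8 N. I'll slide left along it with a small inward bias.

Emit:
move_arm([
  {"translation": [-1,1,0],"dr": [0,-0.1,0]},
  {"translation": [-0.6,1.5,0],"dr": [0,0,0]},
  {"translation": [-0.3,1.5,0],"dr": [0,0,0]},
  {"translation": [-0.3,1.5,0],"dr": [0,0,0]},
])

```text
time_s: 12.48
eef_pos: [560.2, -60.1, 75.6]
eef_rot: [[-0.987, -0.158, -0.004], [-0.158, 0.987, 0.0], [0.004, 0.001, -1.0]]
force: [-2.7, -1.6, 0.0]
width: 0.17
```

```bash
python3 sl.py 25 -20 78
```

```text
tip depth 23.94 lat -20.33 z 77.31 | F into -2.89 lat -1.19 z 0.02 M [-0.34  0.48 -0.1 ]
t 12.47 pos [560.19 -60.1   75.61] yaw 9.08 F [-2.67 -1.64  0.02] w 0.17 q [-0.24  0.57  1.61 -0.    0.97 -1.97]
tool delta [-1.06  0.33 -0.7 ] dr [ 0.04 -0.21 -0.02]
```

Emit:
move_arm([
  {"translation": [-0.5,1.5,-0.5],"dr": [0,-0.2,0]},
  {"translation": [-0.4,1.3,-0.3],"dr": [0,0,0]},
  {"translation": [-0.3,1.3,-0.2],"dr": [0,0,0]},
  {"translation": [-0.3,1.3,-0.2],"dr": [0,0,0]},
])

```text
time_s: 12.98
eef_pos: [560.3, -53.6, 76.6]
eef_rot: [[-0.987, -0.158, -0.001], [-0.158, 0.987, 0.002], [0.001, 0.002, -1.0]]
force: [-2.6, 2.2, -1.5]
width: 0.175
```

```bash
python3 sl.py 25 -15 78
```

```text
tip depth 25.11 lat -13.88 z 78.26 | F into -2.26 lat 2.60 z -1.50 M [0.22 0.33 0.06]
t 12.97 pos [560.33 -53.55  76.56] yaw 9.09 F [-2.64  2.21 -1.5 ] w 0.175 q [-0.23  0.57  1.61  0.    0.97 -1.96]
tool delta [ 0.11 -1.12  0.25] dr [ 0.11 -0.06 -0.01]
```

Emit:
move_arm([
  {"translation": [-0.3,0,0],"dr": [0,0,0]},
  {"translation": [-0.3,0,0],"dr": [0,0,0]},
])

```text
time_s: 13.22
eef_pos: [561.3, -52.5, 76.7]
eef_rot: [[-0.987, -0.159, -0.0], [-0.159, 0.987, 0.003], [0.0, 0.003, -1.0]]
force: [-2.3, 0.4, -1.4]
width: 0.171
```

```bash
python3 sl.py 25 -15 78
```

```text
tip depth 26.27 lat -13.05 z 78.41 | F into -2.20 lat 0.75 z -1.42 M [0.02 0.51 0.01]
t 13.22 pos [561.34 -52.55  76.71] yaw 9.14 F [-2.29  0.39 -1.42] w 0.171 q [-0.23  0.57  1.61  0.    0.97 -1.96]
tool delta [ 1.27 -1.95  0.41] dr [ 0.15 -0.    0.04]
```

Emit:
move_arm([
  {"translation": [-0.1,1.3,0.2],"dr": [0.1,0,0]},
  {"translation": [-0.1,1.3,0],"dr": [0,0,0]},
  {"translation": [-0.1,1.3,0],"dr": [0,0,0]},
])

```text
time_s: 13.6
eef_pos: [563.0, -48.8, 77.2]
eef_rot: [[-0.987, -0.158, 0.004], [-0.158, 0.987, -0.0], [-0.004, -0.001, -1.0]]
force: [0.3, -0.6, -1.0]
width: 0.174
```

```bash
python3 sl.py 25 -9 78
```

```text
tip depth 28.47 lat -9.58 z 78.94 | F into 0.23 lat -0.69 z -1.02 M [-0.01  0.06 -0.02]
t 13.6 pos [562.96 -48.78  77.24] yaw 9.12 F [ 0.33 -0.64 -1.02] w 0.174 q [-0.22  0.57  1.61  0.    0.96 -1.95]
tool delta [3.47 0.58 0.92] dr [-0.04  0.25  0.02]
```

The push has vanished at lateral -9.6 and depth 28.5, so the tip looks to be in the hole. I'll recentre the height and advance a little to confirm.

Emit:
move_arm([
  {"translation": [0,0,0.4],"dr": [0,0.2,0]},
  {"translation": [-0.5,0,0.3],"dr": [0,0,0]},
  {"translation": [-0.5,0,0],"dr": [0,0,0]},
  {"translation": [-0.5,0,0],"dr": [0,0,0]},
])

```text
time_s: 14.1
eef_pos: [564.9, -48.6, 76.7]
eef_rot: [[-0.987, -0.158, 0.002], [-0.158, 0.987, -0.001], [-0.002, -0.001, -1.0]]
force: [0.4, 0.0, -1.8]
width: 0.172
```

```bash
python3 sl.py 34 -9.5 78
```

```text
tip depth 30.45 lat -9.70 z 78.36 | F into 0.40 lat -0.05 z -1.77 M [ 0.07 -0.04  0.04]
t 14.1 pos [564.94 -48.58  76.66] yaw 9.12 F [ 0.4   0.01 -1.77] w 0.172 q [-0.22  0.57  1.6  -0.    0.97 -1.95]
tool delta [-3.55  0.2   0.37] dr [-0.06  0.09  0.02]
```

Force stays at zero with the tip 10 mm past the bar's rest face, so it's in the hole. I'll push on gently.

Emit:
move_arm([
  {"translation": [-1.2,0.1,0.3],"dr": [0,0.1,0]},
  {"translation": [-1.2,0,0],"dr": [0,0,0]},
  {"translation": [-1.2,0,0],"dr": [0,0,0]},
  {"translation": [-1,0,0],"dr": [0,0,0]},
])

```text
time_s: 14.6
eef_pos: [569.8, -47.8, 76.3]
eef_rot: [[-0.987, -0.158, -0.0], [-0.158, 0.987, -0.001], [0.0, -0.001, -1.0]]
force: [-0.6, 0.1, -0.3]
width: 0.176
```

```bash
python3 sl.py 45 -9.6 78
```

```text
tip depth 35.37 lat -9.65 z 77.99 | F into -0.60 lat 0.19 z -0.33 M [-0.01 -0.03  0.  ]
t 14.6 pos [569.79 -47.76  76.29] yaw 9.11 F [-0.62  0.1  -0.33] w 0.176 q [-0.22  0.58  1.58 -0.    0.98 -1.95]
tool delta [-9.63  0.05 -0.02] dr [-0.06 -0.02  0.01]
```

Emit:
move_arm([
  {"translation": [-1.5,0,0],"dr": [0,0,0]},
  {"translation": [-1.5,0,0],"dr": [0,0,0]},
  {"translation": [-1.5,0,0],"dr": [0,0,0]},
  {"translation": [-1.5,0,0],"dr": [0,0,0]},
  {"translation": [-1.2,0,0],"dr": [0,0,0]},
  {"translation": [-1,0,0],"dr": [0,0,0]},
  {"translation": [-0.5,0,0],"dr": [0,0,0]},
])

```text
time_s: 15.48
eef_pos: [579.0, -46.2, 76.2]
eef_rot: [[-0.987, -0.158, -0.0], [-0.158, 0.987, -0.001], [0.0, -0.001, -1.0]]
force: [0.7, -0.5, -2.0]
width: 0.174
```

```bash
python3 sl.py 49 -9.6 78
```

```text
tip depth 44.72 lat -9.62 z 77.94 | F into 0.63 lat -0.66 z -1.95 M [ 0.02 -0.02 -0.  ]
t 15.47 pos [579.02 -46.24  76.24] yaw 9.12 F [ 0.72 -0.55 -1.95] w 0.174 q [-0.21  0.6   1.56 -0.    0.99 -1.94]
tool delta [-4.28  0.02 -0.06] dr [-0.06 -0.02  0.02]
```

Emit:
move_arm([
  {"translation": [-1,0,0],"dr": [0,0,0]},
  {"translation": [-0.8,0,0],"dr": [0,0,0]},
  {"translation": [-0.8,0,0],"dr": [0,0,0]},
  {"translation": [-0.6,0,0],"dr": [0,0,0]},
])

```text
time_s: 15.98
eef_pos: [582.4, -45.7, 76.3]
eef_rot: [[-0.987, -0.158, -0.0], [-0.158, 0.987, -0.001], [0.0, -0.001, -1.0]]
force: [-0.0, 0.3, -0.6]
width: 0.172
```

```bash
python3 sl.py 51 -9.6 78
```

```text
tip depth 48.13 lat -9.61 z 77.97 | F into 0.02 lat 0.35 z -0.60 M [-0.01 -0.05  0.01]
t 15.97 pos [582.38 -45.69  76.27] yaw 9.11 F [-0.04  0.35 -0.6 ] w 0.172 q [-0.21  0.6   1.55 -0.    0.99 -1.94]
tool delta [-2.87  0.01 -0.03] dr [-0.06 -0.02  0.01]
```

Emit:
move_arm([
  {"translation": [-0.6,0,0],"dr": [0,0,0]},
  {"translation": [-0.6,0,0],"dr": [0,0,0]},
])

```text
time_s: 16.23
eef_pos: [583.2, -45.5, 76.2]
eef_rot: [[-0.987, -0.158, -0.001], [-0.158, 0.987, -0.001], [0.001, -0.001, -1.0]]
force: [-3.5, -0.7, 0.3]
width: 0.173
```

Emit:
move_arm([
  {"translation": [-0.5,0,0],"dr": [0,0,0]},
  {"translation": [-0.4,0,0],"dr": [0,0,0]},
])

```text
time_s: 16.48
eef_pos: [583.1, -45.5, 76.1]
eef_rot: [[-0.987, -0.158, -0.004], [-0.158, 0.987, -0.001], [0.004, -0.001, -1.0]]
force: [-2.8, -0.9, 0.8]
width: 0.174
```

```bash
python3 sl.py 51 -9.6 78
```

```text
tip depth 48.86 lat -9.55 z 77.79 | F into -2.95 lat -0.42 z 0.84 M [-0.08  0.4   0.02]
t 16.48 pos [583.09 -45.52  76.09] yaw 9.12 F [-2.85 -0.88  0.84] w 0.174 q [-0.21  0.6   1.54 -0.    1.   -1.94]
tool delta [-2.14 -0.05 -0.22] dr [-0.03 -0.21  0.02]
```

It's in contact near 49–50 mm, where the handle should meet the plate. One more gentle push to confirm a firm stop.

Emit:
move_arm([
  {"translation": [-1,0,-0.2],"dr": [0,-0.2,0]},
  {"translation": [-1,0,0],"dr": [0,0,0]},
  {"translation": [-1,0,0],"dr": [0,0,0]},
])

```text
time_s: 16.85
eef_pos: [583.0, -45.4, 75.8]
eef_rot: [[-0.987, -0.159, -0.007], [-0.159, 0.987, -0.001], [0.007, 0.0, -1.0]]
force: [-6.6, -1.2, 2.3]
width: 0.17
```

```bash
python3 sl.py 51 -9.6 78;  python3 - <<'E'
from rig import read_camera
import cv2,numpy as np
a=read_camera("scene")[:,:,::-1]
cv2.imwrite("pics/s4.png",a)
cv2.imwrite("pics/z8.png",cv2.resize(a[150:250,190:300],None,fx=6,fy=6,interpolation=cv2.INTER_CUBIC))
E
```

```text
tip depth 48.78 lat -9.42 z 77.50 | F into -6.70 lat -0.12 z 2.31 M [-0.17  0.91 -0.02]
t 16.85 pos [582.99 -45.4   75.8 ] yaw 9.13 F [-6.6  -1.18  2.31] w 0.17 q [-0.21  0.61  1.54 -0.    1.   -1.94]
tool delta [-2.22 -0.18 -0.52] dr [ 0.03 -0.41  0.03]
```

View pics/z8.png

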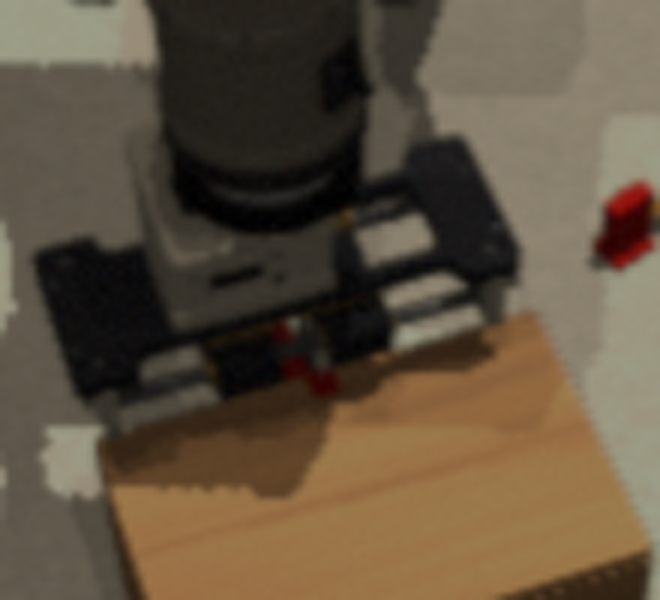

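There's a hard stop at 48.8 by my estimate with force rising to 6.7 N, and the picture shows the handle against the plate under the gripper, at about (238,208). I'll relax, straighten and lower slightly before releasing.

Emit:
move_arm([
  {"translation": [0,0,0],"dr": [0,-0.4,0]},
  {"translation": [-0.3,0,0],"dr": [0,0,0]},
  {"translation": [-0.2,0,0.2],"dr": [0,0,0]},
])

```text
time_s: 17.27
eef_pos: [583.2, -45.4, 75.6]
eef_rot: [[-0.987, -0.158, -0.001], [-0.158, 0.987, 0.001], [0.0, 0.001, -1.0]]
force: [-3.6, -0.3, 1.6]
width: 0.174
```

```bash
python3 sl.py 49 -9.6 77.5
```

```text
tip depth 48.99 lat -9.41 z 77.26 | F into -3.60 lat 0.28 z 1.58 M [-0.11  0.57  0.02]
t 17.27 pos [583.2  -45.36  75.56] yaw 9.12 F [-3.6  -0.29  1.58] w 0.174 q [-0.21  0.6   1.54  0.    0.99 -1.94]
tool delta [-0.01 -0.19 -0.24] dr [ 0.04 -0.02  0.02]
```

Emit:
move_arm([
  {"translation": [0,0,0],"dr": [0,0,0]},
  {"translation": [0,0,0],"dr": [0,0,0]},
  {"translation": [0,0,0],"dr": [0,0,0]},
  {"translation": [0,0,0],"dr": [0,0,0]},
  {"translation": [0,0,0],"dr": [0,0,0]},
  {"translation": [0,0,0],"dr": [0,0,0]},
], fingers=0)

```text
time_s: 18.02
eef_pos: [585.7, -45.2, 76.3]
eef_rot: [[-0.987, -0.158, 0.005], [-0.158, 0.987, 0.0], [-0.005, -0.0, -1.0]]
force: [0.7, 0.7, -0.5]
width: 0.5
```

```bash
python3 sl.py 49 -9.6 77.5
```

```text
tip depth 51.49 lat -9.65 z 78.04 | F into 0.85 lat 0.59 z -0.54 M [0.05 0.05 0.04]
t 18.02 pos [585.7  -45.2   76.34] yaw 9.12 F [ 0.74  0.72 -0.54] w 0.5 q [-0.21  0.6   1.54  0.    0.99 -1.94]
tool delta [2.49 0.05 0.53] dr [-0.03  0.29  0.02]
```

Released. I'll rise straight up, then back off so the cameras can see it.

Emit:
move_arm([
  {"translation": [0,0,-8],"dr": [0,0,0]},
  {"translation": [0,0,-15],"dr": [0,0,0]},
  {"translation": [0,0,-25],"dr": [0,0,0]},
  {"translation": [0,0,-25],"dr": [0,0,0]},
  {"translation": [0,0,-25],"dr": [0,0,0]},
  {"translation": [40,0,-10],"dr": [0,0,0]},
  {"translation": [45,0,0],"dr": [0,0,0]},
  {"translation": [45,0,0],"dr": [0,0,0]},
  {"translation": [30,0,0],"dr": [0,0,0]},
  {"translation": [0,0,0],"dr": [0,0,0]},
])

```text
time_s: 19.27
eef_pos: [424.9, -71.7, 196.6]
eef_rot: [[-0.987, -0.159, 0.018], [-0.159, 0.987, -0.004], [-0.017, -0.007, -1.0]]
force: [0.7, -0.5, -0.0]
width: 0.5
```

```bash
python3 sl.py 49 -9.6 77.5;  python3 - <<'E'
from rig import read_camera
import cv2,numpy as np
a=read_camera("scene")[:,:,::-1];b=read_camera("top")[:,:,::-1]
cv2.imwrite("pics/s5.png",a);cv2.imwrite("pics/t5.png",b)
f=lambda i:cv2.resize(i,None,fx=5,fy=5,interpolation=cv2.INTER_CUBIC)
cv2.imwrite("pics/z9.png",np.hstack([f(a[160:260,220:300]),f(b[140:240,230:310])]))
E
```

```text
tip depth -111.48 lat -10.34 z 198.26 | F into 0.58 lat -0.56 z -0.05 M [ 0.02 -0.05 -0.  ]
t 19.27 pos [424.89 -71.66 196.56] yaw 9.15 F [ 0.67 -0.46 -0.05] w 0.5 q [-0.35  0.19  1.83  0.    1.11 -2.08]
tool delta [-158.38    1.41  123.5 ] dr [-0.38  0.99  0.05]
```

View pics/z9.png

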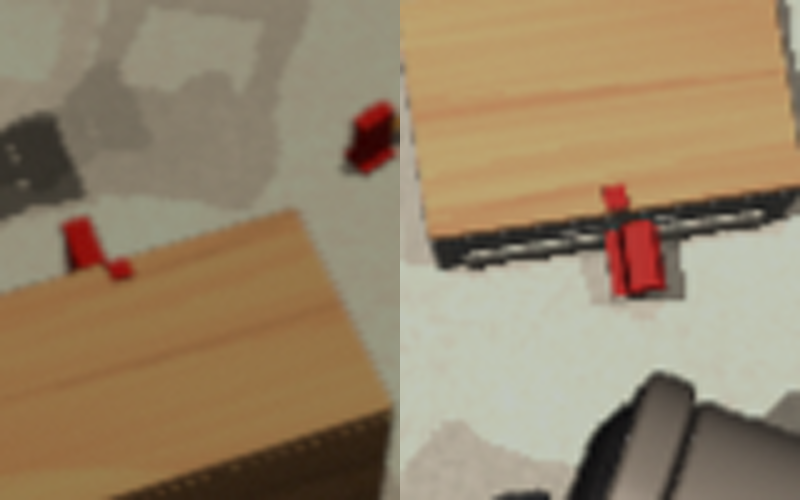

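View pics/t5.png

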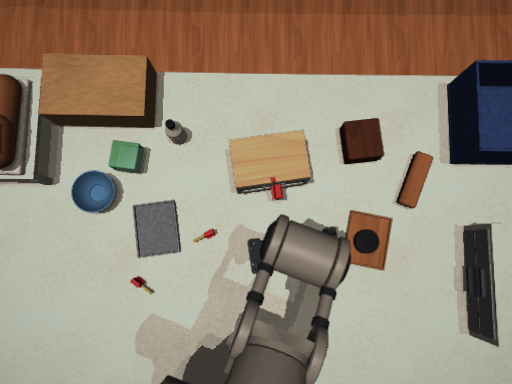

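The pin stands in the slot with its handle at the plate, at top (278,190) and scene (237,209). All the bystanders are where they were. Now I'll measure the gap.

Run:
```python
from h import *
S=np.array([599,-33.3]);a=np.radians(9.1);n=np.array([np.cos(a),np.sin(a)]);l=np.array([-n[1],n[0]])
s=cv2.imread("pics/s5.png");t=cv2.imread("pics/t5.png")
q=np.array([(623,223),(656,220),(665,289),(632,294)],float)
q=(q-[400,0]+.5)/5+[230,140]-.5
for p in q:
    w=plane("top",p,114)[:2]-S;print("top corner depth %.1f lat %.1f"%(w@n,w@l))
def P(nm,d,L,z):
    return proj(nm,np.append(S+n*d+l*L,z))
out=[]
for nm,im,b in(("scene",s,(225,195,255,225)),("top",t,(262,170,292,205))):
    x0,y0,x1,y1=b;f=13;z=cv2.resize(im[y0:y1,x0:x1],None,fx=f,fy=f,interpolation=cv2.INTER_NEAREST)
    c=lambda d,L,zz:((P(nm,d,L,zz)-[x0,y0]+.5)*f).astype(int)
    cv2.polylines(z,[np.array([c(0,-1.6,114),c(0,-17.6,114),c(-36,-17.6,114),c(-36,-1.6,114)])],True,(255,255,0),1)
    cv2.polylines(z,[np.array([c(0,100,120),c(0,-100,120)])],False,(0,255,0),1)
    out.append(z)
cv2.imwrite("pics/z10.png",np.hstack([cv2.copyMakeBorder(o,0,460-o.shape[0],0,0,0) for o in out]))
```

```text
top corner depth -5.9 lat -3.4
top corner depth -6.8 lat -20.8
top corner depth -43.6 lat -20.0
top corner depth -43.7 lat -2.5
```

View pics/z10.png

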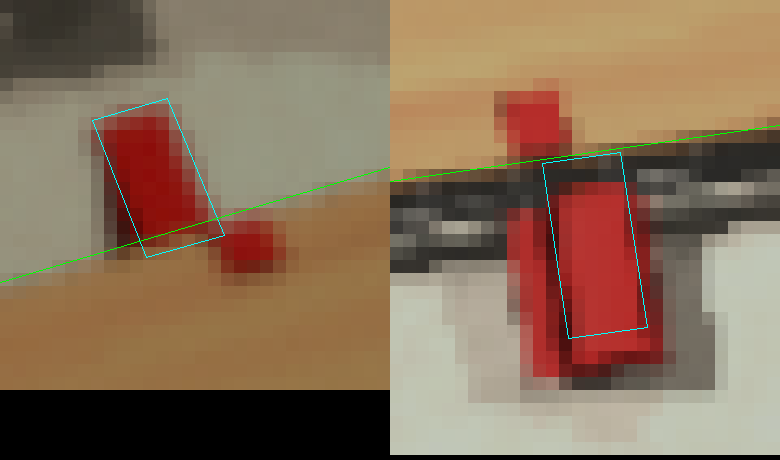

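The top view places the handle top edge about 6 mm off the plate and a bit low. That means the handle has drooped a few degrees in the slot's play since release. I'll measure the foot and the tilt.

Run:
```python
from h import *
S=np.array([599,-33.3]);a=np.radians(9.1);n=np.array([np.cos(a),np.sin(a)]);l=np.array([-n[1],n[0]])
def pr(d,L,z,nm,x0,y0,f=13):
    return (proj(nm,np.append(S+n*d+l*L,z))-[x0,y0]+.5)*f
s=cv2.imread("pics/s5.png");t=cv2.imread("pics/t5.png")
def overlay(th,zax,gap,name):
    th=np.radians(th);out=[]
    def W(x,y,z): # handle coords: x from front face, z from pin axis -> slot frame; front face centre at depth -gap at axis
        return (-gap+x*np.cos(th)-z*np.sin(th), -9.6+y, zax+x*np.sin(th)+z*np.cos(th))
    for nm,im,b in(("scene",s,(225,195,255,225)),("top",t,(262,170,292,205))):
        x0,y0,x1,y1=b;f=13;z=cv2.resize(im[y0:y1,x0:x1],None,fx=f,fy=f,interpolation=cv2.INTER_NEAREST)
        for pts in([(0,8,36),(0,-8,36),(-36,-8,36),(-36,8,36)],[(0,15,-14),(0,-15,-14),(-36,-15,-14),(-36,15,-14)]):
            cv2.polylines(z,[np.array([pr(*W(*p),nm,x0,y0) for p in pts]).astype(int)],True,(255,255,0),1)
        out.append(cv2.copyMakeBorder(z,0,460-z.shape[0],0,0,0))
    cv2.imwrite(name,np.hstack(out))
overlay(7,76.2,2.5,"pics/z11.png")
q=(270.7,185.7)
for z in(56,60,64):
    w=plane("top",q,z)[:2]-S;print("foot front-left, z",z,"depth %.1f lat %.1f"%(w@n,w@l))
```

```text
foot front-left, z 56 depth -0.0 lat 3.2
foot front-left, z 60 depth -0.6 lat 3.4
foot front-left, z 64 depth -1.2 lat 3.6
```

View pics/z11.png

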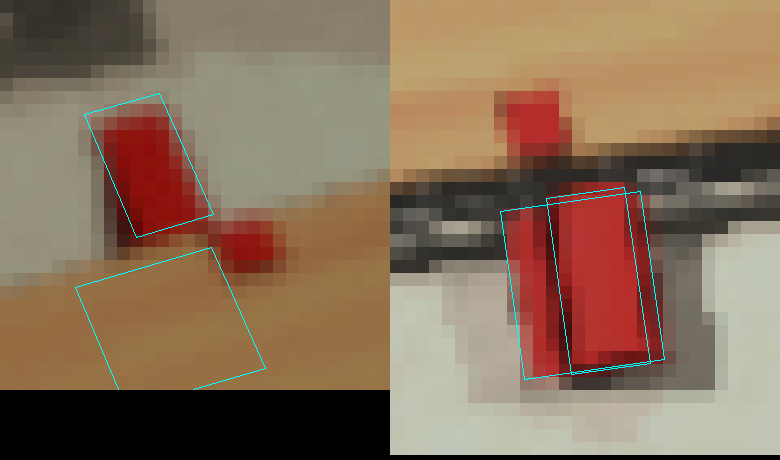

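Measured, the foot's front edge meets the plate (depth 0 to -1 mm). The handle leans back about 5° in the slot's clearance now that it's free, which the 1.5 mm of play allows. I'll do a last check that it's stable, then hand in.

Emit:
move_arm([
  {"translation": [0,0,-5],"dr": [0,0,0]},
  {"translation": [0,0,0],"dr": [0,0,0]},
  {"translation": [0,0,0],"dr": [0,0,0]},
  {"translation": [0,0,0],"dr": [0,0,0]},
  {"translation": [0,0,0],"dr": [0,0,0]},
  {"translation": [0,0,0],"dr": [0,0,0]},
])

```text
time_s: 20.12
eef_pos: [429.3, -71.5, 201.6]
eef_rot: [[-0.987, -0.161, 0.02], [-0.161, 0.987, -0.004], [-0.019, -0.007, -1.0]]
force: [0.6, -0.4, 0.1]
width: 0.5
```

Run:
```python
from rig import read_camera,env
import cv2,numpy as np
a=read_camera("scene")[:,:,::-1];b=read_camera("top")[:,:,::-1]
cv2.imwrite("pics/s6.png",a);cv2.imwrite("pics/t6.png",b)
a0=cv2.imread("pics/s5.png");b0=cv2.imread("pics/t5.png")
print(cv2.absdiff(a,a0)[195:225,225:255].max(),cv2.absdiff(b,b0)[170:205,262:292].max(),env.get_state()["time_s"])
t0=cv2.imread("pics/top0.png");d=cv2.absdiff(b,t0).max(2)
for n,(x0,y0,x1,y1) in dict(tin=(350,225,385,260),box=(338,115,386,166),brush=(395,148,435,210),candle=(105,135,148,175),bowl=(68,168,118,215),bottle=(160,115,190,146)).items():print(n,d[y0:y1,x0:x1].mean().round(1))
```

```text
48 2 20.225
tin 8.6
box 7.4
brush 11.0
candle 10.5
bowl 9.4
bottle 9.8
```

```bash
python3 -c "
from rig import env
print(env.hand_in())"
```

```text
the job is handed in; nothing more can be done
None
```

The brass pin is through the slot and the hidden hole, and the job is handed in at about 20 s of the 64 s allowed. The handle now leans back about 5°, so it meets the plate at its foot and not over its whole front face.

**What I did:** I took the pin from the tray and entered the slot 26 mm right of centre without touching the plate. I then slid the tip left along the bar at about 3 N. The push vanished about 9.6 mm right of centre. From there I pushed it home with no resistance until a firm stop at about 49–50 mm depth, where the force reached 6.7 N, and let go.

**Last checks:**
- **Fully home:** after release, the foot's front edge is on the plate, within about 1 mm.
- **Lean:** the lean came on after I let go, as the pin settled into the slot's play. The handle's top edge now stands a few millimetres off the plate (about 6 mm in the uncorrected top-view measurement). I did not re-seat it, because I expected it to settle back.
- **Stillness:** the top view of the handle did not change over the last second. The scene view of the same spot did change, probably from the arm's shadow, but I did not confirm that.
- **Other things on the counter:** they look unmoved in the top view, apart from a slight overall brightness change.
- **Camera agreement:** the two cameras disagreed by 1–3 mm on the same points, and the cabinet's top measured about 2 mm low. I averaged the two views for horizontal positions and took the slot height from the text.

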